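# Set up a hot vacuum filtration

## Robot

A 6-joint arm with a two-finger parallel gripper is mounted at the origin on the work surface. World frame = base frame: x ahead of the robot, y to its left, z up, the work surface at z = 0. Lengths are in m, angles in rad, forces in N, time in s.
With the tool pointing down it reaches from about 0.35 to 0.775 m from the base axis. Payload 5.5 kg.
Tool frame: the origin (TCP) lies midway between the tips of the shut fingers; the grasp point (between the pads) lies grip_point_offset behind it (grip_point_offset is the distance from the TCP to the grasp point, in m); z points along the fingers, y is the direction in which the jaws open and shut (so a half turn about z gives the same grasp; the last joint's range is limited). The gripper opens to 85 mm and grips with 20 to 120 N. Pads are 22 mm wide; open, the fingers measure 114 mm over their backs; the gripper's body (76 mm by 85 mm) begins 54 mm behind the grasp point. The pads swing forward as they close: fully open they stand 13 mm farther back than shut.
Start: joints at [1, 0.313, 0.046, 1.304, 0, 1.431], TCP at [0.24, 0.522, 0.231] pointing down, gripper open.
Joint ranges: [-2.76, 2.76], [-0.86, 1.69], [-1.03, 1.26], [-2.2, 2.34], [-1.47, 1.5], [-3.14, 3.14]. Speed limits (rad/s): [2.57, 2.57, 3.14, 3.14, 3.14, 3.14].

## Interface

Orientations are given as a unit quaternion [w, x, y, z].
In Python, from workcell import * gives the robot as it stands.
- The arm moves only by the tool send_rows, never from a script. Its argument "series" is one flat list of numbers, 7 for each row, row after row: the shift along the tool's x, y, z in cm, then the turn, a rotation vector about the tool's x, y, z in degrees, then the opening, from 0 (shut) to 1 (fully open). A call has 1 to 10 rows; each row is the pose to reach, as a shift and turn from the pose commanded when the call began, along the tool's axes at that moment; what a row does not reach only later rows make up. A row lasts 1/12 s, in which the tool goes at most 41.7 mm and 7.16 degrees, less where a joint would pass 70% of its speed; a pose out of reach is approached as far as the arm can. A call with a gripper value outside its range is refused whole. The fingers move at their own pace and stop on an object; "newtons" is the grip in N (left out, the last holds). Time passes only in rows, so rows that repeat a pose let the fingers close. It gives the time, the measured TCP pose, the force and the opening at its end, in the units of the state.
- get_state(): the state, without advancing time (a new reading comes with each control period).
- read_camera(name): name is "side" or "top"; returns the picture (400x640x3 uint8, blue, green, red); there is no depth.
- camera_info(name): a dict with "K" (3x3 intrinsics, pixels), "xyz" and "attitude" of the camera in the world. Camera axes: x right, y down, z forward; pixel columns grow to the right and rows downward; lengths in m; the calibration is good to about 2 mm. A picture is of the moment at which its call begins. camera_info takes no time and is no camera call.
- hand_in(): hands the job in, once; it reports no verdict.
Trained networks look in the newest picture that a camera, given by its name, has taken for a name from the list of things; names that differ only in an ending like _2 or _b are one class to them, and where a whole thing is asked for, a point or a joint stands for the part that bears it (a point fixed in the world has none). Each returns a list of dicts, best first, with "p" (0 to 1); they miss things now and then, are a little off and sometimes report something else, mostly with a low value. They report only what shows in the picture. A call takes as long as a camera call. They do not tell look-alikes from the thing itself.
- silhouettes(camera, label): "pixels" (400x640 bool, what is visible of it) and "box" ([left, top, width, height] in pixels, round what is visible of it).
The state is a dict: "clock": time; "joint_pos": joint angles; "qvel": joint speeds; "tau": joint torques, N m; "tcp_pos": TCP position; "orientation": TCP orientation; "wrist_force": force on the tool from outside, world axes, zero at the start; "ft_torque": the same for the moment, N m; "finger_gap": finger opening in m.
Only numpy, scipy, OpenCV 4.12 (cv2) and the standard library are available. Lean on these libraries where they do the work, as an engineer would, in place of code of your own. Each camera call takes 0.05 s, during which the arm holds its last target. There are 200 camera calls.

## Task

Set up the bench for a hot vacuum filtration: stand the filter flask midway between the hotplate and the vacuum valve, in line with both, its side arm pointing at the valve, and seat the Büchner funnel upright in its neck. Put the larger beaker on the middle of the hotplate, and the smaller beaker on the bench straight in front of the flask (on the robot's side, square to the line from hotplate to valve) with a gap of about 2 cm between them. Set the glass down gently, and leave the evaporating dish where it stands.

Things in the scene. Friction and masses are not known exactly. Their poses are not given: they have to be found in the camera images.
- flask_mid (a point): Filter flask, clear glass, conical, loose, 155 mm tall: foot 85 mm across, cone up to 112 mm, then an upright neck 36 mm across to 149 mm (grip it there), rim bead 41 mm across, mouth 30 mm. Point: on its axis half-way up (77.5 mm above the foot). Its side arm (12 mm thick, white end) sticks out level along this frame's +x, 102 mm above the foot, to 52 mm from the axis, clear below the neck.
- funnel_mid (a point): Büchner funnel, white porcelain, 118 mm tall, upright in the stand's hole. Point: on its axis half-way up. Bowl 62 mm across, upright walls 21 to 59 mm above the point (grip there). Black rubber bung: flange 42 mm across, its flat underside 7 mm below the point (rests on stand or flask rim), tapering below from 25 to 18 mm; 13 mm stem to 59 mm below. Point when seated in the flask: 162 mm above the bench.
- big_beaker_mid (a point): Larger glass beaker, open, 60 mm across, 80 mm tall, loose, 0.1 kg. Point on its axis half-way up (40 mm above its bottom).
- small_beaker_mid (a point): Smaller glass beaker, open, 42 mm across, 60 mm tall, loose, 0.04 kg. Point on its axis half-way up (30 mm above its bottom).
- hotplate: Hotplate, fixed: grey housing 155 mm square with a white flat square top plate 135 mm wide, top 90 mm above the bench. Origin on the bench under the plate's centre; its front with the black panel and knob faces -x of its frame (to the robot, within 6 degrees), out to 92 mm from centre. The valve lies along its +y or its -y axis, about 320 mm away.
- valve: Vacuum valve, fixed: slim grey bench turret 144 mm tall, 64 mm across at its foot, 42 mm above, with a grey handle on top and two level steel hose barbs to its left and right (50 mm from the axis, 103 mm up). Origin on the bench on its axis.
- funnel_stand: Wooden funnel stand, fixed, 100 mm square, 85 mm tall, with a 30 mm hole in its top board that holds the funnel at the start. Origin on the bench at its centre.
- dish_mid (a point): White porcelain evaporating dish (bystander, loose): 80 mm across, 30 mm tall. Point on its axis half-way up. To be left alone.
There are look-alikes about, which are no part of the job. What is shaped like the valve but turquoise is not meant. What is shaped like the part that bears small_beaker_mid but yellow is not meant.

How it is judged:
By the outcome, as a careful person would: the job done as asked, in the order asked, and still so for the second after the job is handed in, with the robot touching nothing.
It also fails if it takes over 99 s, if anything falls off the work surface, if the arm or the gripper's body presses on something with over 40 N, if the wrist force passes 120 N, or if a joint passes its speed limit or range.

## Working session

There is one attempt and no reset: what is moved stays moved. The work goes in short steps, Python scripts to look and compute and a tool call to move; the robot and the scene stay as the last step left them, time stands still between calls to the robot, and variables do not carry over. Pictures are saved under pics/ and viewed, about 12 in all and at most 16, crops included, and the job is handed in when it is done.

Besides the shell and the picture viewer there is one more tool, called after "Call:" in YAML: its name, and indented under it one key for each argument. send_rows: Moves the arm, as the interface text tells. Its arguments: {"type":"object","properties":{"series":{"type":"array"},"newtons":{"type":"number"}},"required":["series"]}

```bash
ls; mkdir -p pics
python3 - <<'E'
from workcell import *
import cv2,numpy as np
s=get_state(); print({k:np.round(v,3).tolist() if not isinstance(v,dict) else v for k,v in s.items()})
for n in("side","top"):
    c=camera_info(n); print(n,c)
    cv2.imwrite(f"pics/{n}0.png",read_camera(n))
    for l in["flask_mid","funnel_mid","big_beaker_mid","small_beaker_mid","hotplate","valve","funnel_stand","dish_mid"]:
        for d in silhouettes(n,l): print(n,l,round(d["p"],2),d["box"])
try: print(grip_point_offset)
except Exception as e: print(e)
E
```

```text
pics
{'clock': 0.0, 'joint_pos': [1.0, 0.314, 0.045, 1.304, 0.0, 1.431], 'qvel': [-0.002, 0.001, 0.001, 0.001, -0.001, 0.001], 'tau': [0.0, -48.063, 29.853, 0.019, -0.0, -0.0], 'tcp_pos': [0.24, 0.522, 0.23], 'orientation': [-0.0, 0.214, 0.977, -0.001], 'wrist_force': [0.685, 0.114, 0.305], 'ft_torque': [-0.002, -0.051, -0.034], 'finger_gap': 0.086}
side {'K': array([[393.68557342,   0.        , 315.39087517],
       [  0.        , 393.68557342, 199.76332337],
       [  0.        ,   0.        ,   1.        ]]), 'xyz': array([ 0.2840907 , -0.81322735,  0.79893156]), 'attitude': array([-0.41273105,  0.90004331, -0.12853884,  0.05525287])}
side flask_mid 0.64 [285.4, 248.0, 39.8, 69.3]
side funnel_mid 0.77 [290.9, 106.7, 19.3, 22.3]
side funnel_mid 0.36 [370.9, 289.6, 36.5, 46.7]
side big_beaker_mid 0.63 [369.1, 293.2, 39.8, 44.3]
side small_beaker_mid 0.83 [250.6, 156.9, 16.7, 24.2]
side small_beaker_mid 0.73 [226.4, 151.3, 17.0, 24.4]
side hotplate 0.57 [335.3, 217.0, 145.4, 67.5]
side funnel_stand 0.63 [285.4, 119.2, 33.0, 36.7]
side dish_mid 0.65 [251.2, 206.3, 31.2, 19.5]
top {'K': array([[503.57450537,   0.        , 328.21777623],
       [  0.        , 503.57450537, 188.79470929],
       [  0.        ,   0.        ,   1.        ]]), 'xyz': array([0.46944298, 0.01732961, 1.20285599]), 'attitude': array([-0.01855586,  0.71393734, -0.69930299,  0.03040531])}
top flask_mid 0.73 [421.8, 232.2, 46.0, 39.4]
top funnel_mid 0.94 [132.1, 160.6, 33.5, 27.0]
top big_beaker_mid 0.88 [478.0, 170.4, 31.7, 24.9]
top small_beaker_mid 0.79 [202.1, 246.4, 26.7, 24.3]
top small_beaker_mid 0.64 [177.0, 279.2, 27.1, 17.2]
top hotplate 0.84 [380.2, 33.9, 70.2, 178.7]
top hotplate 0.32 [478.5, 169.2, 32.4, 30.4]
top valve 0.85 [254.1, 141.5, 43.6, 34.8]
top valve 0.64 [280.4, 90.7, 47.0, 33.2]
top funnel_stand 0.82 [131.6, 147.4, 61.7, 55.1]
top dish_mid 0.6 [299.2, 248.5, 37.3, 34.6]
0.0187
```

Run:
```python
import cv2
for n in("side","top"):
    cv2.imwrite(f"pics/{n}0x.png",cv2.resize(cv2.imread(f"pics/{n}0.png"),(800,500),interpolation=cv2.INTER_CUBIC))
```

```text
(no output)
```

View pics/top0x.png

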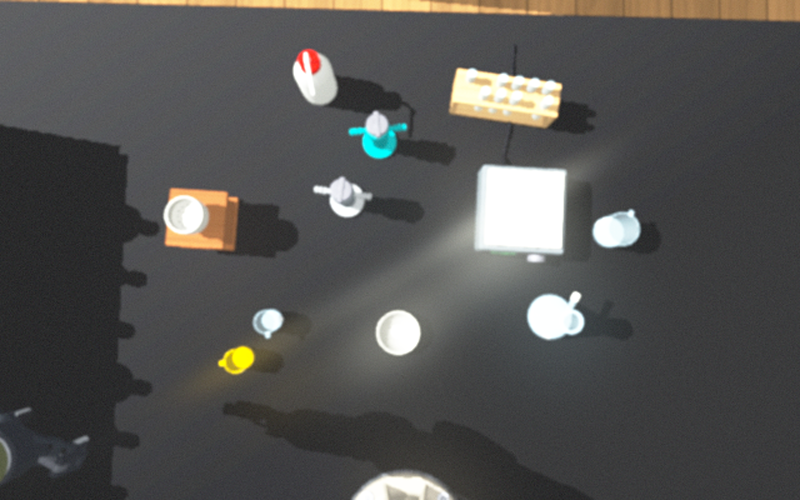

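View pics/side0x.png

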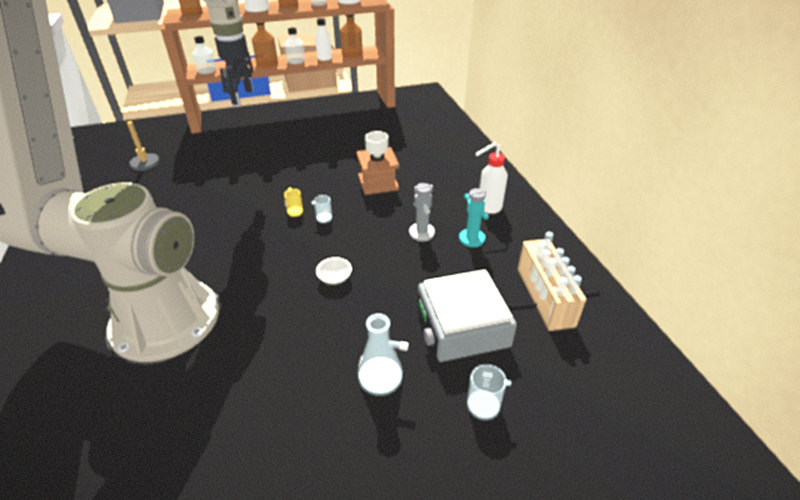

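The top view shows these things (pixels in the 800-wide picture):
- **Valve:** the grey one at (347,197) is meant. The turquoise one at (380,140) is the look-alike.
- **Small beaker:** the clear one at (268,321) is meant. The yellow one at (237,360) is the look-alike.
- **Other parts:** flask (553,318) with its arm up-right, big beaker (617,230), hotplate (521,208), stand and funnel (187,215), dish (398,332).

Next I fit models to the silhouettes in both views.

```bash
cat > vis.py <<'E'
from workcell import *
import cv2,numpy as np
from scipy.optimize import minimize
from scipy.spatial.transform import Rotation as R
NS={}
CAM={}
for n in("side","top"):
    c=camera_info(n); w,x,y,z=c["attitude"]
    CAM[n]=(c["K"],np.array(c["xyz"]),R.from_quat([x,y,z,w]).as_matrix())
def proj(n,P):
    K,t,Rm=CAM[n]; q=(np.atleast_2d(P)-t)@Rm@K.T
    return q[:,:2]/q[:,2:]
def ray(n,px,z):
    K,t,Rm=CAM[n]; d=Rm@np.linalg.solve(K,[px[0],px[1],1]); return t+d*(z-t[2])/d[2]
A=np.linspace(0,2*np.pi,40)
def ring(r,z): return np.c_[r*np.cos(A),r*np.sin(A),0*A+z]
def rod(x0,x1,r,z): return np.vstack([[[x0,r*np.cos(a),z+r*np.sin(a)],[x1,r*np.cos(a),z+r*np.sin(a)]] for a in A[::4]])
def box(w,d,z0,z1): return np.array([[i*w/2,j*d/2,z] for i in(-1,1) for j in(-1,1) for z in(z0,z1)])
def stack(*rz): return [np.vstack([ring(*a),ring(*b)]) for a,b in zip(rz,rz[1:])]
M={ # foot/bench-based, metres
"flask_mid":stack((.0425,0),(.018,.112),(.018,.149),(.0205,.150),(.0205,.155))+[rod(0,.052,.006,.102)],
"big_beaker_mid":stack((.03,0),(.03,.08)),
"small_beaker_mid":stack((.021,0),(.021,.06)),
"dish_mid":stack((.02,0),(.04,.03)),
"funnel_stand":[box(.1,.1,0,.085)],
"funnel_mid":stack((.0105,-.02),(.021,.0),(.021,.01),(.031,.028),(.031,.066)),  # z from flange underside
"hotplate":[box(.155,.155,0,.082),box(.135,.135,.08,.09)],
"valve":stack((.032,0),(.032,.01),(.021,.012),(.021,.144))+[rod(-.05,.05,.005,.103)],
}
S=4
def draw(n,name,p,z=0):
    c,s=np.cos(p[2]),np.sin(p[2]); m=np.zeros((400*S,640*S),np.uint8)
    for P in M[name]:
        Q=np.c_[c*P[:,0]-s*P[:,1]+p[0],s*P[:,0]+c*P[:,1]+p[1],P[:,2]+z]
        cv2.fillConvexPoly(m,cv2.convexHull(((proj(n,Q)+.5)*S-.5).round().astype(np.int32)),1)
    return m
def fit(name,masks,p0,z=0,yaw=True):
    big={n:cv2.resize(np.asarray(m,np.uint8),(640*S,400*S),interpolation=cv2.INTER_NEAREST) for n,m in masks.items()}
    def cost(p):
        p=[p[0],p[1],p[2] if yaw else p0[2]]
        return sum(1-(draw(n,name,p,z)&m).sum()/max(1,(draw(n,name,p,z)|m).sum()) for n,m in big.items())
    r=minimize(cost,p0,method="Nelder-Mead",options=dict(initial_simplex=np.array(p0)+np.array([[0,0,0],[.012,0,.1],[0,.012,-.1],[.006,.006,.3]]),xatol=2e-4,fatol=1e-4,maxiter=150))
    return r.x,r.fun/len(big)
def show(n,names,fn,crop=None,img=None):
    img=read_camera(n) if img is None else img
    b=cv2.resize(img,(640*S,400*S),interpolation=cv2.INTER_CUBIC)
    for name,p,z in names:
        cs,_=cv2.findContours(draw(n,name,p,z),cv2.RETR_EXTERNAL,cv2.CHAIN_APPROX_NONE); cv2.drawContours(b,cs,-1,(0,0,255),1)
    if crop: x,y,w,h=[v*S for v in crop]; b=b[y:y+h,x:x+w]
    k=min(800/b.shape[1],600/b.shape[0],1); cv2.imwrite(fn,cv2.resize(b,None,fx=k,fy=k,interpolation=cv2.INTER_AREA))
E
python3 - <<'E'
from vis import *
import pickle
im={n:read_camera(n) for n in("top","side")}
g={"flask_mid":(553,318,.08,-.9,0),"big_beaker_mid":(617,230,.04,0,0),"small_beaker_mid":(268,321,.03,0,0),"dish_mid":(398,332,.02,0,0),
"funnel_stand":(200,220,.05,0,0),"funnel_mid":(187,215,.13,0,.085),"hotplate":(521,208,.09,0,0),"valve":(347,197,.06,1.6,0)}
res={}
for k,(u,v,z,yaw,zb) in g.items():
    p0=[*ray("top",(u/1.25,v/1.25),z)[:2],yaw]; ms={}
    for n in("top","side"):
        e=proj(n,[[p0[0],p0[1],z]])[0]
        c=[d for d in silhouettes(n,k) if abs(d["box"][0]+d["box"][2]/2-e[0])<15 and (abs(d["box"][1]+d["box"][3]/2-e[1])<15 or k=="hotplate")]
        if c: ms[n]=c[0]["pixels"]
    out=[fit(k,ms,p0,zb)]+[fit(k,{n:ms[n]},p0,zb) for n in ms if len(ms)>1]
    res[k]=(out[0][0],zb); print(k,list(ms),[(np.round(p,4).tolist(),round(f,3)) for p,f in out])
pickle.dump(res,open("res.pkl","wb"))
L=[(k,p,z) for k,(p,z) in res.items()]
show("top",L,"pics/t1.png",(110,40,420,250),im["top"]); show("side",L,"pics/s1.png",(220,90,220,270),im["side"])
E
```

```text
flask_mid ['top', 'side'] [([0.4064, -0.2693, -0.495], np.float64(0.067)), ([0.4062, -0.2715, -0.4621], np.float64(0.055)), ([0.4074, -0.2672, -0.5082], np.float64(0.053))]
big_beaker_mid ['top', 'side'] [([0.5704, -0.3835, 0.0872], np.float64(0.095)), ([0.5704, -0.3836, 0.0861], np.float64(0.068)), ([0.5725, -0.3801, 0.1072], np.float64(0.108))]
small_beaker_mid ['top', 'side'] [([0.3896, 0.2565, 0.0882], np.float64(0.138)), ([0.389, 0.2563, 0.0169], np.float64(0.103)), ([0.3917, 0.263, 0.0554], np.float64(0.127))]
dish_mid ['top', 'side'] [([0.3739, 0.0185, 0.1422], np.float64(0.068)), ([0.3735, 0.0177, -0.0328], np.float64(0.058)), ([0.3747, 0.0209, 0.0408], np.float64(0.062))]
funnel_stand ['top', 'side'] [([0.5717, 0.3793, -0.0612], np.float64(0.256)), ([0.5719, 0.3793, -0.0491], np.float64(0.328)), ([0.5716, 0.3817, -0.1262], np.float64(0.178))]
funnel_mid ['top', 'side'] [([0.5716, 0.3805, 0.1738], np.float64(0.132)), ([0.5718, 0.3791, -0.0392], np.float64(0.075)), ([0.5729, 0.3896, -0.1141], np.float64(0.155))]
hotplate ['top'] [([0.6003, -0.2019, -0.058], np.float64(0.086))]
valve ['top', 'side'] [([0.621, 0.1201, 1.4625], np.float64(0.095)), ([0.6207, 0.1196, 1.4575], np.float64(0.08)), ([0.6219, 0.1229, 1.537], np.float64(0.107))]
```

View pics/t1.png

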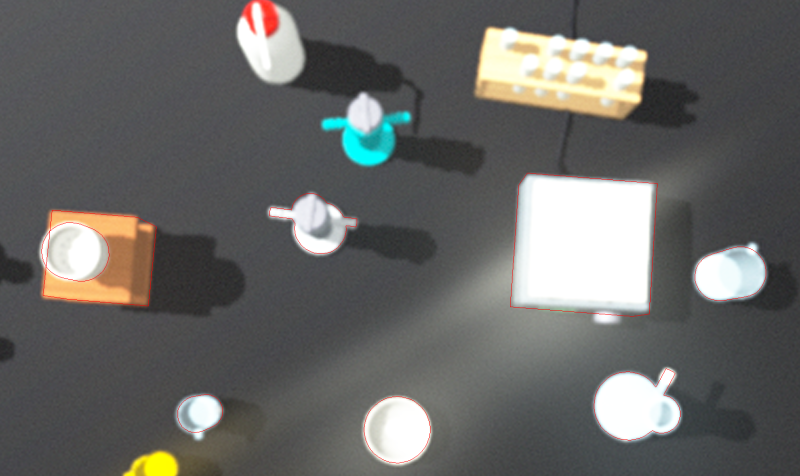

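View pics/s1.png

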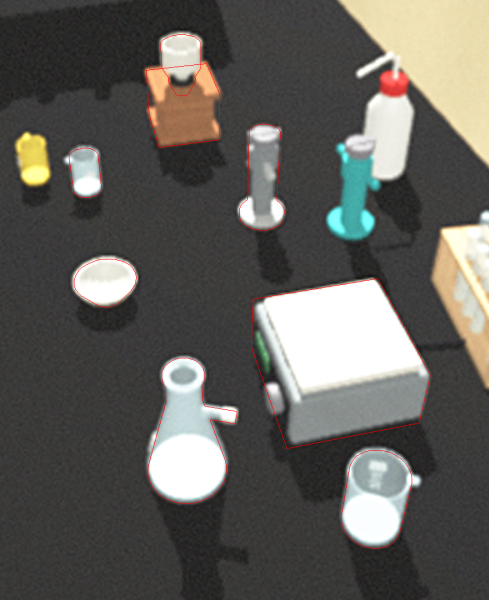

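The fits agree with both pictures: outlines lie on the edges, and the grey valve and clear beaker are the ones chosen. The two cameras differ by about 3 mm in y. I'll compute the first moves towards the flask.

```bash
cat > mv.py <<'E'
from workcell import *
import numpy as np
from scipy.spatial.transform import Rotation as R
def Rt(a,tilt=0):  # a: jaw (tool y) angle deg; tilt about jaw axis
    a=np.radians(a); m=np.array([[-np.sin(a),np.cos(a),0],[np.cos(a),np.sin(a),0],[0,0,-1.]]).reshape(3,3)
    return m@R.from_euler("y",tilt,degrees=True).as_matrix()
def cur():
    s=get_state(); w,x,y,z=s["orientation"]; return np.array(s["tcp_pos"]),R.from_quat([x,y,z,w]).as_matrix(),s
def plan(*ts,start=None):
    p,r,s=cur()
    if start: p,r=np.array(start[0]),Rt(*start[1:])
    print("t",round(s["clock"],2),"tcp",p.round(4),"jaw",np.degrees(np.arctan2(r[1,1],r[0,1])).round(1),"q",np.degrees(s["joint_pos"]).round(0),"gap",round(s["finger_gap"],4))
    for t in ts:
        d=r.T@(np.array(t[0])-p)*100; v=R.from_matrix(r.T@Rt(*t[1:])).as_rotvec(degrees=True); print(d.round(2),v.round(1))
E
python3 - <<'E'
from mv import *
plan(([.50,.15,.26],65.3),([.406,-.269,.2],62))
print("from above flask, lift/transport:")
E
```

```text
t 1.8 tcp [0.2401 0.5225 0.2313] jaw 65.3 q [57. 18.  3. 75.  0. 82.] gap 0.0854
[-39.17 -23.    -2.87] [0. 0. 0.]
[-48.12 -64.99   3.13] [0.  0.  3.3]
from above flask, lift/transport:
```

Call:
send_rows:
  series: [-39, -23, -3, 0, 0, 0, 1, -39, -23, -3, 0, 0, 0, 1, -39, -23, -3, 0, 0, 0, 1, -39, -23, -3, 0, 0, 0, 1, -39, -23, -3, 0, 0, 0, 1, -39, -23, -3, 0, 0, 0, 1, -39, -23, -3, 0, 0, 0, 1, -39, -23, -3, 0, 0, 0, 1, -39, -23, -3, 0, 0, 0, 1, -48, -65, 0, 0, 0, 3.3, 1]

```text
clock: 2.63
tcp_pos: [0.4544, 0.1723, 0.2545]
orientation: [0.002, 0.242, 0.97, 0.001]
wrist_force: [0.9, -0.6, 0.5]
finger_gap: 0.085
```

Run:
```python
from mv import *
plan(([.406,-.269,.2],62))
```

```text
t 2.63 tcp [0.4544 0.1723 0.2545] jaw 61.9 q [11.  7. -8. 75. -0. 39.] gap 0.085
[-16.47 -41.24   5.39] [ 0.2  0.2 -0.1]
```

Call:
send_rows:
  series: [-16.5, -41.2, 5.4, 0, 0, 0, 1, -16.5, -41.2, 5.4, 0, 0, 0, 1, -16.5, -41.2, 5.4, 0, 0, 0, 1, -16.5, -41.2, 5.4, 0, 0, 0, 1, -16.5, -41.2, 5.4, 0, 0, 0, 1, -16.5, -41.2, 5.4, 0, 0, 0, 1, -16.5, -41.2, 5.4, 0, 0, 0, 1, -16.5, -41.2, 5.4, 0, 0, 0, 1, -16.5, -41.2, 5.4, 0, 0, 0, 1, -16.5, -41.2, 5.4, 0, 0, 0, 1]

```text
clock: 3.47
tcp_pos: [0.4045, -0.2395, 0.2037]
orientation: [0.001, 0.242, 0.97, -0.0]
wrist_force: [1.0, 0.1, -0.2]
finger_gap: 0.0854
```

Call:
send_rows:
  series: [0, 0, 0, 0, 0, 0, 1, 0, 0, 0, 0, 0, 0, 1, 0, 0, 0, 0, 0, 0, 1]

```text
clock: 3.72
tcp_pos: [0.4047, -0.2373, 0.2035]
orientation: [-0.0, 0.242, 0.97, 0.0]
wrist_force: [-0.3, 0.3, -0.1]
finger_gap: 0.0852
```

Run:
```python
from mv import *
plan(([.4064,-.2693,.2],62),([.4064,-.2693,.112],62))
import vis
L=[("flask_mid",[.4064,-.2693,-.49],0)]
vis.show("top",L,"pics/t2.png",(400,180,100,80))
```

```text
t 3.72 tcp [ 0.4047 -0.2373  0.2035] jaw 62.0 q [-40.   7. -15.  68.   0. -12.] gap 0.0852
[-1.65 -2.74  0.35] [ 0. -0. -0.]
[-1.66 -2.75  9.15] [ 0. -0. -0.]
```

View pics/t2.png

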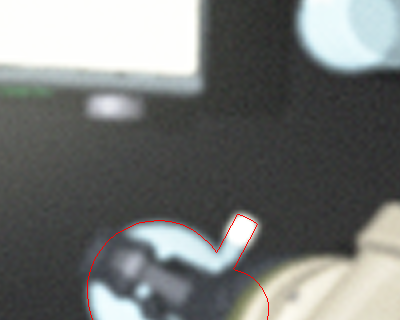

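The crop shows the flask outline lying on its foot and side arm, with the open gripper still about 3 cm short of it. Next: move over the flask, go down and grip.

Call:
send_rows:
  series: [-1.7, -2.7, 0.3, 0, 0, 0, 1, -1.7, -2.7, 0.3, 0, 0, 0, 1, -1.7, -2.7, 2.3, 0, 0, 0, 1, -1.7, -2.7, 4.3, 0, 0, 0, 1, -1.7, -2.7, 6.3, 0, 0, 0, 1, -1.7, -2.7, 8.2, 0, 0, 0, 1, -1.7, -2.7, 9.2, 0, 0, 0, 1, -1.7, -2.7, 9.2, 0, 0, 0, 0.7, -1.7, -2.7, 9.2, 0, 0, 0, 0.6, -1.7, -2.7, 9.2, 0, 0, 0, 0.5]
  newtons: 35

```text
clock: 4.6
tcp_pos: [0.4083, -0.2692, 0.1128]
orientation: [0.001, 0.241, 0.97, -0.0]
wrist_force: [0.5, 0.2, 0.1]
finger_gap: 0.0514
```

Call:
send_rows:
  series: [0, 0, 0, 0, 0, 0, 0.3, 0, 0, 0, 0, 0, 0, 0.2, 0, 0, 0, 0, 0, 0, 0, 0, 0, 0, 0, 0, 0, 0, 0, 0, 0, 0, 0, 0, 0]
  newtons: 35

```text
clock: 5.02
tcp_pos: [0.4082, -0.2701, 0.1132]
orientation: [0.001, 0.242, 0.97, -0.001]
wrist_force: [-1.2, 0.2, 6.2]
finger_gap: 0.0386
```

Run:
```python
from mv import *
plan(([.4064,-.2693,.2],62),([.611,-.040,.22],176.4))
```

```text
t 5.02 tcp [ 0.4082 -0.2701  0.1132] jaw 62.0 q [-43.  13. -22.  55.   0. -15.] gap 0.0386
[ 0.17 -0.02 -8.68] [-0.   0.2  0. ]
[ -7.14  29.83 -10.68] [-2.000e-01  1.000e-01 -1.144e+02]
```

Call:
send_rows:
  series: [0, 0, 0, 0, 0, 0, 0, 0, 0, 0, 0, 0, 0, 0, 0, 0, -0.5, 0, 0, 0, 0, 0, 0, -1, 0, 0, 0, 0, 0, 0, -2, 0, 0, 0, 0, 0, 0, -3, 0, 0, 0, 0, 0, 0, -3, 0, 0, 0, 0]
  newtons: 35

```text
clock: 5.6
tcp_pos: [0.4085, -0.2702, 0.1441]
orientation: [0.002, 0.242, 0.97, -0.001]
wrist_force: [1.1, -0.6, -1.6]
finger_gap: 0.0385
```

Run:
```python
from mv import *
plan(([.4064,-.2693,.2],62),([.611,-.040,.23],176.4))
import vis
vis.show("side",[],"pics/s2.png",(250,200,160,140))
```

```text
t 5.6 tcp [ 0.4085 -0.2702  0.1441] jaw 62.0 q [-43.  11. -19.  60.   0. -15.] gap 0.0385
[ 0.21 -0.02 -5.59] [-0.   0.2  0. ]
[-7.11 29.82 -8.59] [-2.000e-01  1.000e-01 -1.144e+02]
```

View pics/s2.png

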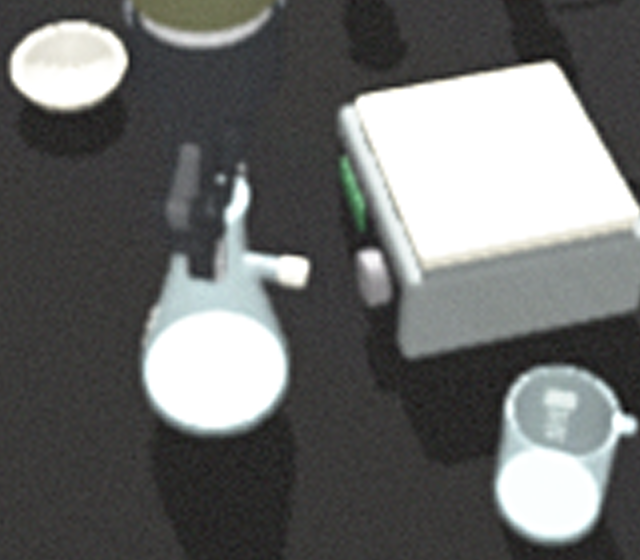

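The flask hangs upright in the grip, with nothing near it. Next: carry it over at height and turn it.

Call:
send_rows:
  series: [0, 0, -4, 0, 0, 0, 0, 0, 0, -8, 0, 0, 0, 0, -1, 4, -8.6, 0, 0, -15, 0, -2, 8, -8.6, 0, 0, -30, 0, -3, 12, -8.6, 0, 0, -45, 0, -4, 16, -8.6, 0, 0, -60, 0, -5, 20, -8.6, 0, 0, -70, 0, -6, 24, -8.6, 0, 0, -80, 0, -6.5, 27, -8.6, 0, 0, -90, 0, -7, 30, -8.6, 0, 0, -100, 0]

```text
clock: 6.48
tcp_pos: [0.6111, -0.0351, 0.227]
orientation: [-0.0, -0.257, 0.967, 0.0]
wrist_force: [0.2, -0.5, -2.0]
finger_gap: 0.0385
```

Run:
```python
from mv import *
plan(([.611,-.038,.23],176.4))
```

```text
t 6.48 tcp [ 0.6111 -0.0351  0.227 ] jaw 119.7 q [-11.  22.   8.  76.   0. -41.] gap 0.0385
[ 0.15 -0.25 -0.3 ] [  0.    0.  -56.7]
```

Call:
send_rows:
  series: [0.1, -0.2, 0, 0, 0, -57, 0, 0.1, -0.2, 0, 0, 0, -57, 0, 0.1, -0.2, 0, 0, 0, -57, 0, 0.1, -0.2, 0, 0, 0, -57, 0, 0.1, -0.2, 0, 0, 0, -57, 0, 0.1, -0.2, 0, 0, 0, -57, 0, 0.1, -0.2, 0, 0, 0, -57, 0, 0.1, -0.2, 0, 0, 0, -57, 0, 0.1, -0.2, 0, 0, 0, -57, 0, 0.1, -0.2, 2, 0, 0, -57, 0]

```text
clock: 7.32
tcp_pos: [0.6123, -0.0397, 0.211]
orientation: [0.002, -0.683, 0.731, -0.003]
wrist_force: [1.0, -1.1, -0.7]
finger_gap: 0.0383
```

Run:
```python
from mv import *
plan(([.611,-.038,.117],176.4))
import vis
M={}
for n in("side","top"):
    im=vis.read_camera(n)
    d=silhouettes(n,"flask_mid"); print(n,[(round(x["p"],2),np.round(x["box"])) for x in d])
    if d: M[n]=d[0]["pixels"]
z=cur()[0][2]-.1132
for ms in([M]+[{k:v} for k,v in M.items()]): print(vis.fit("flask_mid",ms,[.611,-.04,1.507],z))
```

```text
t 7.32 tcp [ 0.6123 -0.0397  0.211 ] jaw 176.1 q [-11.  22.   6.  73.   0. -97.] gap 0.0383
[-0.17  0.2   9.4 ] [-0.4 -0.  -0.3]
side [(0.96, array([341., 145.,  33.,  60.])), (0.27, array([250., 154.,  14.,  25.]))]
top []
(array([ 0.61839372, -0.03854769,  1.63164762]), np.float64(0.06866399742279905))
(array([ 0.61839372, -0.03854769,  1.63164762]), np.float64(0.06866399742279905))
```

Call:
send_rows:
  series: [-0.2, 0.2, 2, -0.4, 0, -0.3, 0, -0.2, 0.2, 4, -0.4, 0, -0.3, 0, -0.2, 0.2, 6, -0.4, 0, -0.3, 0, -0.2, 0.2, 8, -0.4, 0, -0.3, 0, -0.2, 0.2, 8.8, -0.4, 0, -0.3, 0, -0.2, 0.2, 9.1, -0.4, 0, -0.3, 0, -0.2, 0.2, 9.3, -0.4, 0, -0.3, 0, -0.2, 0.2, 9.5, -0.4, 0, -0.3, 0, -0.2, 0.2, 9.7, -0.4, 0, -0.3, 0, -0.2, 0.2, 9.7, -0.4, 0, -0.3, 0]

```text
clock: 8.35
tcp_pos: [0.6103, -0.0385, 0.1144]
orientation: [-0.001, -0.686, 0.728, -0.0]
wrist_force: [-1.9, -1.4, 7.9]
finger_gap: 0.0384
```

Run:
```python
from mv import *
plan(([.611,-.038,.1132],176.4)); print(get_state()["wrist_force"])
```

```text
t 8.35 tcp [ 0.6103 -0.0385  0.1144] jaw 176.6 q [-11.  25.  -3.  61.  -0. -98.] gap 0.0384
[-0.06 -0.06  0.12] [ 0.1 -0.1  0.2]
[-1.91232414 -1.43420509  7.89694398]
```

Call:
send_rows:
  series: [0, 0, -0.1, 0, 0, 0, 0.55, 0, 0, -0.1, 0, 0, 0, 0.7, 0, 0, -0.1, 0, 0, 0, 1, 0, 0, -0.1, 0, 0, 0, 1, 0, 0, -0.1, 0, 0, 0, 1, 0, 0, -2, 0, 0, 0, 1, 0, 0, -5, 0, 0, 0, 1, 0, 0, -9, 0, 0, 0, 1, 0, 0, -12, 0, 0, 0, 1, 0, 0, -13, 0, 0, 0, 1]

```text
clock: 9.18
tcp_pos: [0.6111, -0.0376, 0.2461]
orientation: [-0.0, -0.686, 0.728, -0.0]
wrist_force: [0.1, -0.8, 1.0]
finger_gap: 0.0855
```

Run:
```python
from mv import *
plan(([.5716,.3805,.25],90),([.5716,.3805,.25],180),([.50,.2,.25],180))
```

```text
t 9.18 tcp [ 0.6111 -0.0376  0.2461] jaw 176.6 q [-11.  22.  11.  78.  -0. -98.] gap 0.0855
[-41.5    6.41  -0.43] [-0.1 -0.  86.6]
[-41.5    6.41  -0.43] [-0.  -0.  -3.4]
[-23.06  12.49  -0.42] [-0.  -0.  -3.4]
```

Call:
send_rows:
  series: [-41.5, 6.4, -0.4, 0, 0, 0, 1, -41.5, 6.4, -0.4, 0, 0, 0, 1, -41.5, 6.4, -0.4, 0, 0, 0, 1, -41.5, 6.4, -0.4, 0, 0, 0, 1, -41.5, 6.4, -0.4, 0, 0, 0, 1, -41.5, 6.4, -0.4, 0, 0, 0, 1, -41.5, 6.4, -0.4, 0, 0, 0, 1, -41.5, 6.4, -0.4, 0, 0, 0, 1, -41.5, 6.4, -0.4, 0, 0, 0, 1, -41.5, 6.4, -0.4, 0, 0, 0, 1]

```text
clock: 10.02
tcp_pos: [0.5693, 0.3795, 0.2443]
orientation: [-0.003, -0.686, 0.728, 0.003]
wrist_force: [1.1, 0.3, 0.3]
finger_gap: 0.0853
```

```bash
cat > look.py <<'E'
from mv import *
import vis,sys
def look(name,p0,z=0,yaw=True,cams=("top","side"),tol=18):
    M={}
    for n in cams:
        vis.read_camera(n)
        e=vis.proj(n,[[p0[0],p0[1],z+.04]])[0]
        d=[x for x in silhouettes(n,name) if np.hypot(x["box"][0]+x["box"][2]/2-e[0],x["box"][1]+x["box"][3]/2-e[1])<tol]
        if d: M[n]=d[0]["pixels"]
    for ms in [M]+([{k:v} for k,v in M.items()] if len(M)>1 else []):
        p,f=vis.fit(name,ms,p0,z,yaw); print(name,list(ms),p.round(4),round(f,3))
E
python3 - <<'E'
from look import *
plan(([.5717,.380,.20],176.6),([.5717,.380,.113],176.6))
look("flask_mid",[.611,-.04,1.507])
look("hotplate",[.6003,-.2019,-.06],cams=("side",),tol=40)
look("valve",[.621,.1205,1.5])
vis.show("top",[("flask_mid",[.611,-.04,1.507],0),("valve",[.621,.12,1.507],0)],"pics/t3.png",(180,80,300,180))
E
```

```text
t 10.02 tcp [0.5693 0.3795 0.2443] jaw 176.6 q [ 27.  31.  25.  84.   0. -60.] gap 0.0853
[-0.07 -0.27  4.43] [ 0.4 -0.   0. ]
[-0.07 -0.34 13.13] [ 0.4 -0.   0. ]
flask_mid ['top', 'side'] [ 0.6108 -0.0471  1.5645] 0.169
flask_mid ['top'] [ 0.6111 -0.0485  1.5721] 0.074
flask_mid ['side'] [ 0.6163 -0.0319  1.5987] 0.192
hotplate ['side'] [ 0.6027 -0.1968 -0.0926] 0.097
valve ['top', 'side'] [0.621  0.1196 1.4586] 0.131
valve ['top'] [0.6211 0.119  1.4643] 0.076
valve ['side'] [0.6226 0.1235 1.5019] 0.179
```

View pics/t3.png

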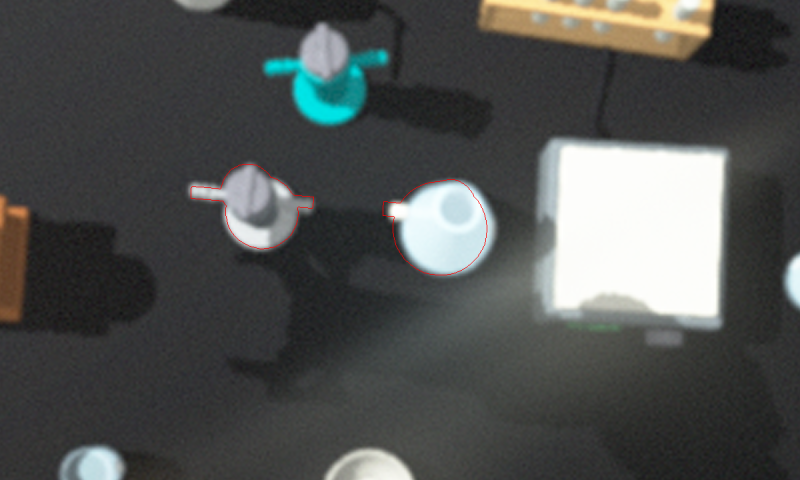

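The top crop shows the flask standing about 7 mm towards the hotplate from the outline I aimed for, so it slid in the grip. I'll check the side view before mending it.

Run:
```python
from look import *
vis.show("side",[("flask_mid",[.6115,-.047,1.54],0),("valve",[.621,.1205,1.507],0)],"pics/s3.png",(270,100,160,140))
vis.show("top",[("flask_mid",[.6111,-.0485,1.54],0),("valve",[.621,.119,1.507],0)],"pics/t4.png",(250,130,125,60),)
a,b=cv2.imread("pics/s3.png") if 0 else vis.cv2.imread("pics/s3.png"),vis.cv2.imread("pics/t4.png")
h=max(a.shape[0],b.shape[0]); o=np.zeros((h,a.shape[1]+b.shape[1],3),np.uint8); o[:a.shape[0],:a.shape[1]]=a;o[:b.shape[0],a.shape[1]:]=b
k=800/o.shape[1]; vis.cv2.imwrite("pics/st3.png",vis.cv2.resize(o,None,fx=k,fy=k))
```

```text
(no output)
```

View pics/st3.png

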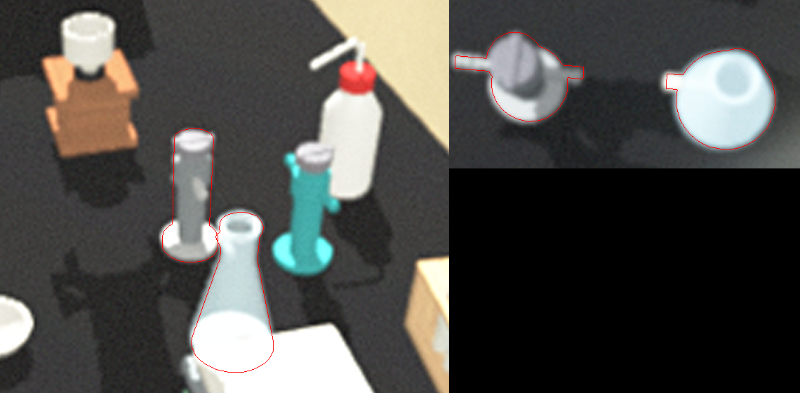

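The flask stands at about (0.611, -0.047), 6–7 mm off the midpoint and turned about 2–3°. I'll go back, regrip a little higher and firmer, and shift it.

Run:
```python
from mv import *
plan(([.611,-.047,.245],176.6))
```

```text
t 10.67 tcp [0.5705 0.3765 0.2454] jaw 176.5 q [ 27.  31.  25.  84.   0. -60.] gap 0.0856
[ 4.203e+01 -6.600e+00 -1.000e-02] [ 0.4  0.  -0.1]
```

Call:
send_rows:
  series: [42, -6.6, 0, 0.4, 0, 0, 1, 42, -6.6, 0, 0.4, 0, 0, 1, 42, -6.6, 0, 0.4, 0, 0, 1, 42, -6.6, 0, 0.4, 0, 0, 1, 42, -6.6, 0, 0.4, 0, 0, 1, 42, -6.6, 0, 0.4, 0, 0, 1, 42, -6.6, 0, 0.4, 0, 0, 1, 42, -6.6, 0, 0.4, 0, 0, 1, 42, -6.6, 0, 0.4, 0, 0, 1, 42, -6.6, 0, 0.4, 0, 0, 1]

```text
clock: 11.5
tcp_pos: [0.6101, -0.0396, 0.2451]
orientation: [0.0, -0.686, 0.728, -0.0]
wrist_force: [0.9, -0.3, -0.9]
finger_gap: 0.0856
```

Call:
send_rows:
  series: [0, 0, 0, 0, 0, 0, 1, 0, 0, 0, 0, 0, 0, 1, 0, 0, 0, 0, 0, 0, 1]

```text
clock: 11.75
tcp_pos: [0.6102, -0.0377, 0.2447]
orientation: [0.0, -0.685, 0.728, 0.0]
wrist_force: [-0.5, -0.1, -0.3]
finger_gap: 0.0857
```

Run:
```python
from mv import *
plan(([.611,-.047,.117],176.6))
```

```text
t 11.75 tcp [ 0.6102 -0.0377  0.2447] jaw 176.5 q [-11.  22.  10.  78.   0. -98.] gap 0.0857
[ 0.93 -0.14 12.77] [ 0.   0.  -0.1]
```

Call:
send_rows:
  series: [0.9, 0, 2, 0, 0, 0, 1, 0.9, 0, 5, 0, 0, 0, 1, 0.9, 0, 8, 0, 0, 0, 1, 0.9, 0, 11, 0, 0, 0, 0.9, 0.9, 0, 12.4, 0, 0, 0, 0.7, 0.9, 0, 12.7, 0, 0, 0, 0.6, 0.9, 0, 12.7, 0, 0, 0, 0.5, 0.9, 0, 12.7, 0, 0, 0, 0.4, 0.9, 0, 12.7, 0, 0, 0, 0, 0.9, 0, 12.7, 0, 0, 0, 0]
  newtons: 35

```text
clock: 12.58
tcp_pos: [0.6108, -0.046, 0.1191]
orientation: [0.001, -0.686, 0.728, -0.001]
wrist_force: [-0.1, -0.1, -1.5]
finger_gap: 0.0391
```

Call:
send_rows:
  series: [0, 0, 0, 0, 0, 0, 0, 0, 0, 0, 0, 0, 0, 0, 0, 0, 0, 0, 0, 0, 0]
  newtons: 50

```text
clock: 12.83
tcp_pos: [0.61, -0.0464, 0.118]
orientation: [0.0, -0.686, 0.728, -0.0]
wrist_force: [0.9, -0.7, -1.1]
finger_gap: 0.0387
```

Run:
```python
from mv import *
plan(([.611,-.040,.117],174.1)); print(get_state()["wrist_force"])
```

```text
t 12.83 tcp [ 0.61   -0.0464  0.118 ] jaw 176.6 q [-12.  25.  -3.  62.   0. -98.] gap 0.0387
[-0.64 -0.06  0.1 ] [-0.   0.   2.5]
[ 0.93667704 -0.71984149 -1.11129259]
```

Call:
send_rows:
  series: [0, 0, -0.4, 0, 0, 0, 0, 0, 0, -0.8, 0, 0, 0, 0, -0.3, 0, -0.8, 0, 0, 1.2, 0, -0.6, 0, -0.8, 0, 0, 2.5, 0, -0.6, 0, -0.8, 0, 0, 2.5, 0, -0.6, 0, -0.5, 0, 0, 2.5, 0, -0.6, 0, -0.2, 0, 0, 2.5, 0, -0.6, 0, 0, 0, 0, 2.5, 0, -0.6, 0, 0.1, 0, 0, 2.5, 0, -0.6, 0, 0.1, 0, 0, 2.5, 0]

```text
clock: 13.67
tcp_pos: [0.6107, -0.041, 0.1174]
orientation: [0.0, -0.67, 0.743, -0.001]
wrist_force: [-0.5, -1.4, 3.4]
finger_gap: 0.0388
```

Call:
send_rows:
  series: [0, 0, 0, 0, 0, 0, 0.5, 0, 0, 0, 0, 0, 0, 0.6, 0, 0, 0, 0, 0, 0, 0.8, 0, 0, 0, 0, 0, 0, 1, 0, 0, 0, 0, 0, 0, 1, 0, 0, -2, 0, 0, 0, 1, 0, 0, -5, 0, 0, 0, 1, 0, 0, -9, 0, 0, 0, 1, 0, 0, -12, 0, 0, 0, 1, 0, 0, -13, 0, 0, 0, 1]

```text
clock: 14.5
tcp_pos: [0.6121, -0.0405, 0.2521]
orientation: [0.002, -0.67, 0.742, -0.003]
wrist_force: [-0.0, -0.8, 0.7]
finger_gap: 0.0856
```

Run:
```python
from mv import *
plan(([.5717,.380,.25],176.6))
```

```text
t 14.5 tcp [ 0.6121 -0.0405  0.2521] jaw 174.1 q [-11.  22.  11.  79.   0. -95.] gap 0.0856
[-41.42   8.33   0.13] [-0.4 -0.  -2.5]
```

Call:
send_rows:
  series: [-41.4, 8.3, 0, 0, 0, 0, 1, -41.4, 8.3, 0, 0, 0, 0, 1, -41.4, 8.3, 0, 0, 0, 0, 1, -41.4, 8.3, 0, 0, 0, 0, 1, -41.4, 8.3, 0, 0, 0, 0, 1, -41.4, 8.3, 0, 0, 0, 0, 1, -41.4, 8.3, 0, 0, 0, 0, 1, -41.4, 8.3, 0, 0, 0, 0, 1, -41.4, 8.3, 0, 0, 0, 0, 1, -41.4, 8.3, 0, 0, 0, 0, 1]

```text
clock: 15.33
tcp_pos: [0.5698, 0.3766, 0.2459]
orientation: [-0.0, -0.67, 0.742, 0.0]
wrist_force: [0.4, 1.1, 0.6]
finger_gap: 0.0858
```

Call:
send_rows:
  series: [0, 0, 0, 0, 0, 0, 1, 0, 0, 0, 0, 0, 0, 1]

```text
clock: 15.5
tcp_pos: [0.5694, 0.3771, 0.2449]
orientation: [-0.001, -0.672, 0.741, 0.0]
wrist_force: [-0.1, -1.3, 0.8]
finger_gap: 0.0853
```

Run:
```python
from look import *
plan(([.5717,.380,.20],174),([.5717,.380,.113],174))
look("flask_mid",[.611,-.04,1.507])
```

```text
t 15.5 tcp [0.5694 0.3771 0.2449] jaw 174.4 q [ 27.  31.  24.  83.   0. -58.] gap 0.0853
[-0.32 -0.21  4.49] [ 0.1 -0.1  0.4]
[-0.33 -0.22 13.19] [ 0.1 -0.1  0.4]
flask_mid ['top', 'side'] [ 0.6117 -0.0435  1.4864] 0.139
flask_mid ['top'] [ 0.612  -0.0442  1.4831] 0.044
flask_mid ['side'] [ 0.6157 -0.0323  1.4991] 0.197
```

The flask now stands within 3 mm of the midpoint, and its arm points within about 1.5° of the valve. Next: grip the funnel.

Call:
send_rows:
  series: [-0.4, -0.2, 2, 0, 0, 0, 1, -0.4, -0.2, 5, 0, 0, 0, 1, -0.4, -0.2, 8, 0, 0, 0, 1, -0.4, -0.2, 11, 0, 0, 0, 1, -0.4, -0.2, 12.6, 0, 0, 0, 1, -0.4, -0.2, 13.4, 0, 0, 0, 1, -0.4, -0.2, 13.6, 0, 0, 0, 0.9, -0.4, -0.2, 13.6, 0, 0, 0, 0.8, -0.4, -0.2, 13.6, 0, 0, 0, 0.7, -0.4, -0.2, 13.6, 0, 0, 0, 0.5]
  newtons: 40

```text
clock: 16.53
tcp_pos: [0.5742, 0.3785, 0.1127]
orientation: [0.002, -0.67, 0.743, -0.0]
wrist_force: [-0.1, -1.0, 2.3]
finger_gap: 0.0602
```

Call:
send_rows:
  series: [0, 0, 0, 0, 0, 0, 0.4, 0, 0, 0, 0, 0, 0, 0.4, 0, 0, 0, 0, 0, 0, 0.4, 0, 0, 0, 0, 0, 0, 0.4]
  newtons: 40

```text
clock: 16.87
tcp_pos: [0.5742, 0.3786, 0.1127]
orientation: [0.002, -0.67, 0.743, -0.001]
wrist_force: [-0.5, -1.4, 5.8]
finger_gap: 0.0604
```

Run:
```python
from mv import *
p=cur()[0]; print(get_state()["wrist_force"])
plan((p+[0,0,.14],174.3),(p+[.0402,-.4233,.14],174.3))
```

```text
[-0.53451351 -1.41392587  5.76034031]
t 16.87 tcp [0.5742 0.3786 0.1127] jaw 174.1 q [ 27.  33.  10.  66.  -0. -57.] gap 0.0604
[ -0.02  -0.05 -14.  ] [-0.2  0.1 -0.2]
[ 41.67  -8.39 -14.03] [-0.2  0.1 -0.2]
```

Call:
send_rows:
  series: [0, 0, -1, 0, 0, 0, 0.4, 0, 0, -3, 0, 0, 0, 0.4, 0, 0, -6, 0, 0, 0, 0.4, 0, 0, -9, 0, 0, 0, 0.4, 0, 0, -12, 0, 0, 0, 0.4, 0, 0, -15, 0, 0, 0, 0.4, 3, 1.5, -16, 0, 0, 0, 0.4, 6, 3, -16, 0, 0, 0, 0.4, 9.5, 4.5, -16, 0, 0, 0, 0.4, 13, 5.5, -16, 0, 0, 0, 0.4]

```text
clock: 17.7
tcp_pos: [0.5034, 0.2542, 0.2712]
orientation: [0.0, -0.671, 0.742, 0.0]
wrist_force: [0.6, 0.7, -0.9]
finger_gap: 0.0601
```

Call:
send_rows:
  series: [3.5, 0.7, 0, 0, 0, 0, 0.4, 7, 1, 0, 0, 0, 0, 0.4, 10.5, 0, 0, 0, 0, 0, 0.4, 14, -1.5, 0, 0, 0, 0, 0.4, 17.5, -4, 0, 0, 0, 0, 0.4, 21, -6.5, 0, 0, 0, 0, 0.4, 24, -9, 0, 0, 0, 0, 0.4, 26.5, -11.5, 0, 0, 0, 0, 0.4, 28, -13.5, 0, 0, 0, 0, 0.4, 28.7, -13.9, 0, 0, 0, 0, 0.4]

```text
clock: 18.53
tcp_pos: [0.6162, -0.0483, 0.2699]
orientation: [0.0, -0.669, 0.744, -0.0]
wrist_force: [-0.3, 1.0, -1.7]
finger_gap: 0.0602
```

Call:
send_rows:
  series: [0, 0, 0, 0, 0, 0, 0.4, 0, 0, 0, 0, 0, 0, 0.4]

```text
clock: 18.7
tcp_pos: [0.6133, -0.0448, 0.2704]
orientation: [-0.0, -0.67, 0.743, 0.001]
wrist_force: [-0.3, 0.9, -1.5]
finger_gap: 0.0602
```

Run:
```python
from look import *
vis.CAM
t=np.array([.5742+.0402,.3786-.4233,.2327])
plan((t,174.1))
p=cur()[0]; z=.085+p[2]-.1127
vis.show("side",[("flask_mid",[.6125,-.043,1.49],0),("funnel_mid",[p[0]-.0024,p[1]+.001,0],z)],"pics/s4.png",(300,80,130,130))
vis.show("top",[("flask_mid",[.612,-.0442,1.483],0),("funnel_mid",[p[0]-.0024,p[1]+.0005,0],z)],"pics/t5.png",(290,100,130,110))
a,b=[vis.cv2.imread(f"pics/{n}.png") for n in("s4","t5")]
h=min(a.shape[0],b.shape[0]); vis.cv2.imwrite("pics/st4.png",vis.cv2.resize(np.hstack([a[:h],b[:h]]),None,fx=.77,fy=.77))
look("funnel_mid",[p[0],p[1],0],z,tol=30)
```

```text
t 18.7 tcp [ 0.6133 -0.0448  0.2704] jaw 174.1 q [-12.  22.  14.  82.   0. -96.] gap 0.0602
[-0.02 -0.11  3.77] [ 0.1  0.  -0. ]
funnel_mid ['side'] [ 0.616  -0.0376  0.0501] 0.152
```

View pics/st4.png

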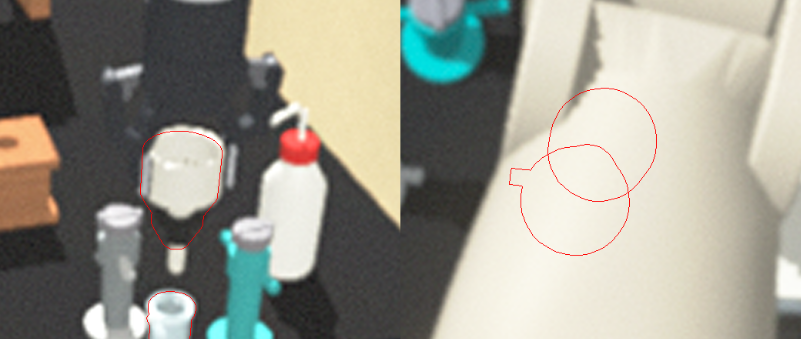

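The left half (side view) shows the funnel in the jaws with its stem tip at about (177,272), above the flask mouth at (171,302). The top view is blocked by the arm. I'll check the stem against the flask axis numerically.

Run:
```python
from look import *
def c(p,z): return ((vis.proj("side",[[p[0],p[1],z]])[0]-[300,80])*4*.77*1.0).round(1)
im=vis.cv2.imread("pics/s4.png"); print(im.shape)
for y in(-.040,-.043,-.046): print(y,c([.612,y],.155),c([.612,y],.191),c([.612,y],.309))
print(c([.617,-.043],.155),c([.617,-.043],.191))
# stem edges: rows 255..270 of view, bright columns
g=vis.cv2.resize(im,None,fx=.77,fy=.77)[:,:,:].mean(2)
for r in(255,262,268): 
    x=np.where(g[r,150:205]>120)[0]+150; print(r,x.min() if len(x) else 0,x.max() if len(x) else 0)
for r in(300,): print(g[r,140:205:3].round())
```

```text
(520, 520, 3)
-0.04 [168.7 302.4] [171.2 268.8] [180.2 146.7]
-0.043 [169.9 304.5] [172.4 270.8] [181.6 148.6]
-0.046 [171.1 306.5] [173.7 272.8] [183.  150.5]
[175.3 303.5] [178.  269.8]
255 168 185
262 167 184
268 168 183
[ 55.  65. 135. 147. 250. 240. 227. 216. 204. 194. 188. 208. 228. 228.
 234. 250. 255. 230. 131.  58.  55.  61.]
```

The stem sits about 2–3 mm too far in x, and the jaw-centred x readings say the same. I'll correct that and lower partway.

Call:
send_rows:
  series: [0, 0.2, 0, 0, 0, 0, 0.4, 0, 0.2, 0, 0, 0, 0, 0.4, 0, 0.2, 1.5, 0, 0, 0, 0.4, 0, 0.2, 3, 0, 0, 0, 0.4, 0, 0.2, 4.5, 0, 0, 0, 0.4, 0, 0.2, 5.5, 0, 0, 0, 0.4, 0, 0.2, 6, 0, 0, 0, 0.4, 0, 0.2, 6, 0, 0, 0, 0.4]

```text
clock: 19.67
tcp_pos: [0.6111, -0.0447, 0.2094]
orientation: [-0.001, -0.67, 0.742, 0.001]
wrist_force: [0.5, 0.3, -1.7]
finger_gap: 0.0599
```

Run:
```python
from look import *
plan(([.611,-.0447,.1827],174.1)); print(get_state()["wrist_force"])
p=cur()[0]; z=.085+p[2]-.1127
vis.show("side",[],"pics/s5.png",(310,100,100,100))
```

```text
t 19.67 tcp [ 0.6111 -0.0447  0.2094] jaw 174.1 q [-12.  23.   6.  74.   0. -96.] gap 0.0599
[0.   0.   2.67] [0.1 0.  0. ]
[ 0.47505307  0.27299868 -1.74624359]
```

View pics/s5.png

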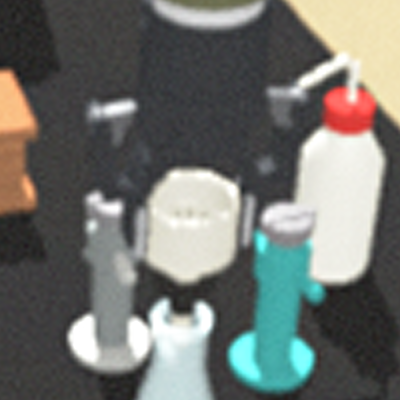

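The stem is inside the mouth and centred at about (182,315), with no contact force. Next: lower on slowly.

Call:
send_rows:
  series: [0, 0, 0.4, 0, 0, 0, 0.4, 0, 0, 0.8, 0, 0, 0, 0.4, 0, 0, 1.2, 0, 0, 0, 0.4, 0, 0, 1.6, 0, 0, 0, 0.4, 0, 0, 1.9, 0, 0, 0, 0.4, 0, 0, 2.1, 0, 0, 0, 0.4, 0, 0, 2.1, 0, 0, 0, 0.4]

```text
clock: 20.3
tcp_pos: [0.6115, -0.0448, 0.1889]
orientation: [-0.0, -0.67, 0.742, 0.0]
wrist_force: [0.0, -0.3, -0.9]
finger_gap: 0.0601
```

Call:
send_rows:
  series: [0, 0, 0.1, 0, 0, 0, 0.4, 0, 0, 0.2, 0, 0, 0, 0.4, 0, 0, 0.3, 0, 0, 0, 0.4, 0, 0, 0.4, 0, 0, 0, 0.4, 0, 0, 0.4, 0, 0, 0, 0.4]

```text
clock: 20.72
tcp_pos: [0.6118, -0.0449, 0.1854]
orientation: [0.0, -0.67, 0.742, 0.0]
wrist_force: [0.3, 0.4, -0.9]
finger_gap: 0.0604
```

Call:
send_rows:
  series: [0, 0, 0.1, 0, 0, 0, 0.4, 0, 0, 0.2, 0, 0, 0, 0.4, 0, 0, 0.3, 0, 0, 0, 0.4, 0, 0, 0.3, 0, 0, 0, 0.4]

```text
clock: 21.05
tcp_pos: [0.6119, -0.0449, 0.1827]
orientation: [0.0, -0.67, 0.742, -0.0]
wrist_force: [1.0, 0.2, 0.2]
finger_gap: 0.0603
```

Call:
send_rows:
  series: [0, 0, 0.1, 0, 0, 0, 0.4, 0, 0, 0.15, 0, 0, 0, 0.4, 0, 0, 0.15, 0, 0, 0, 0.4]

```text
clock: 21.3
tcp_pos: [0.612, -0.045, 0.1827]
orientation: [0.001, -0.67, 0.742, -0.001]
wrist_force: [-2.6, -0.9, 6.5]
finger_gap: 0.0599
```

Seated: contact force is 6.5 N upward at the expected height. Next: release, go up, and head for the big beaker.

Call:
send_rows:
  series: [0, 0, 0, 0, 0, 0, 0.75, 0, 0, 0, 0, 0, 0, 0.85, 0, 0, 0, 0, 0, 0, 1, 0, 0, 0, 0, 0, 0, 1, 0, 0, -1, 0, 0, 0, 1, 0, 0, -3, 0, 0, 0, 1, 0, 0, -6, 0, 0, 0, 1, 0, 0, -8, 0, 0, 0, 1, 0, 0, -8.5, 0, 0, 0, 1]

```text
clock: 22.05
tcp_pos: [0.6134, -0.0452, 0.2709]
orientation: [0.002, -0.67, 0.742, -0.003]
wrist_force: [0.3, -0.4, 0.1]
finger_gap: 0.0853
```

Run:
```python
from mv import *
for a in (174,150,135,120,90): plan(([.571,-.383,.22],a))
```

```text
t 22.05 tcp [ 0.6134 -0.0452  0.2709] jaw 174.1 q [-12.  22.  14.  82.   0. -96.] gap 0.0853
[34.03  0.79  5.11] [-0.4 -0.   0.1]
t 22.05 tcp [ 0.6134 -0.0452  0.2709] jaw 174.1 q [-12.  22.  14.  82.   0. -96.] gap 0.0853
[34.03  0.79  5.11] [-0.4  0.  24.1]
t 22.05 tcp [ 0.6134 -0.0452  0.2709] jaw 174.1 q [-12.  22.  14.  82.   0. -96.] gap 0.0853
[34.03  0.79  5.11] [-0.4  0.1 39.1]
t 22.05 tcp [ 0.6134 -0.0452  0.2709] jaw 174.1 q [-12.  22.  14.  82.   0. -96.] gap 0.0853
[34.03  0.79  5.11] [-0.4  0.2 54.1]
t 22.05 tcp [ 0.6134 -0.0452  0.2709] jaw 174.1 q [-12.  22.  14.  82.   0. -96.] gap 0.0853
[34.03  0.79  5.11] [-0.3  0.3 84.1]
```

Call:
send_rows:
  series: [4, 0, 0, 0, 0, 7, 1, 8, 0, 0, 0, 0, 14, 1, 12, 0.2, 1, 0, 0, 21, 1, 16, 0.3, 2, 0, 0, 28, 1, 20, 0.4, 3, 0, 0, 35, 1, 24, 0.5, 4, 0, 0, 42, 1, 28, 0.6, 6, 0, 0, 49, 1, 32, 0.7, 8, 0, 0, 56, 1, 34, 0.8, 9, 0, 0, 63, 1, 34, 0.8, 10, 0, 0, 64, 1]

```text
clock: 22.88
tcp_pos: [0.5668, -0.3875, 0.1631]
orientation: [-0.001, -0.169, 0.986, 0.0]
wrist_force: [-0.3, -0.2, -0.7]
finger_gap: 0.0854
```

Call:
send_rows:
  series: [0, 0, 0, 0, 0, 0, 1, 0, 0, 0, 0, 0, 0, 1]

```text
clock: 23.05
tcp_pos: [0.5684, -0.3815, 0.1651]
orientation: [-0.001, -0.175, 0.985, 0.001]
wrist_force: [-0.2, 1.0, -0.3]
finger_gap: 0.0854
```

Run:
```python
from look import *
plan(([.5705,-.3825,.11],110),([.5705,-.3825,.032],110))
vis.show("top",[("flask_mid",[.612,-.0442,1.483],0),("funnel_mid",[.612,-.0442,0],.155),("big_beaker_mid",[.5704,-.3835,0],0)],"pics/t6.png",(310,90,210,150))
vis.show("side",[("flask_mid",[.6125,-.0427,1.483],0),("funnel_mid",[.6125,-.0427,0],.155)],"pics/s6.png",(290,80,140,150))
a,b=[vis.cv2.imread(f"pics/{n}.png") for n in("s6","t6")]
b=vis.cv2.resize(b,None,fx=a.shape[0]/b.shape[0],fy=a.shape[0]/b.shape[0]); o=np.hstack([a,b]); k=800/o.shape[1]; vis.cv2.imwrite("pics/st6.png",vis.cv2.resize(o,None,fx=k,fy=k,interpolation=vis.cv2.INTER_AREA))
```

```text
t 23.05 tcp [ 0.5684 -0.3815  0.1651] jaw 110.2 q [-41.  32.  15.  73.   0. -61.] gap 0.0854
[-0.17 -0.18  5.51] [ 0.2 -0.1  0.2]
[-0.18 -0.2  13.31] [ 0.2 -0.1  0.2]
```

View pics/st6.png

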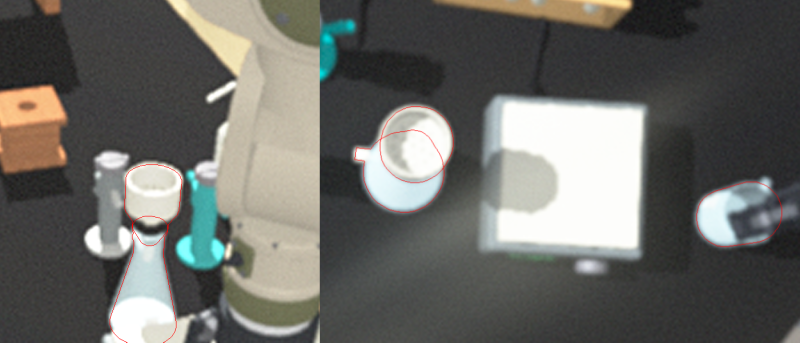

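The picture shows the funnel upright in the flask neck in both views, with its outline on the bowl. The big beaker is unmoved under the gripper. Next: go down and grip.

Call:
send_rows:
  series: [-0.2, -0.2, 2, 0, 0, 0, 1, -0.2, -0.2, 5, 0, 0, 0, 1, -0.2, -0.2, 8, 0, 0, 0, 1, -0.2, -0.2, 11, 0, 0, 0, 1, -0.2, -0.2, 12.8, 0, 0, 0, 1, -0.2, -0.2, 13.3, 0, 0, 0, 1, -0.2, -0.2, 13.3, 0, 0, 0, 0.85, -0.2, -0.2, 13.3, 0, 0, 0, 0.75, -0.2, -0.2, 13.3, 0, 0, 0, 0.6, -0.2, -0.2, 13.3, 0, 0, 0, 0.5]
  newtons: 30

```text
clock: 23.98
tcp_pos: [0.5731, -0.3843, 0.0357]
orientation: [0.001, -0.175, 0.985, -0.002]
wrist_force: [0.4, 0.7, 4.1]
finger_gap: 0.0601
```

Call:
send_rows:
  series: [0, 0, 0, 0, 0, 0, 0.4, 0, 0, 0, 0, 0, 0, 0.4, 0, 0, 0, 0, 0, 0, 0.4]
  newtons: 30

```text
clock: 24.23
tcp_pos: [0.5731, -0.3843, 0.0357]
orientation: [0.002, -0.175, 0.985, -0.001]
wrist_force: [1.2, 0.6, 7.3]
finger_gap: 0.0599
```

Run:
```python
from mv import *
p=cur()[0];print(get_state()["wrist_force"])
# relative shift in top-camera frame: beaker (.5704,-.3836) -> plate (.6003,-.2019)
plan((p+[0,0,.115],110.2),(p+[.0299,.1817,.115],110.2))
```

```text
[1.16259521 0.59262417 7.29703889]
t 24.23 tcp [ 0.5731 -0.3843  0.0357] jaw 110.1 q [-41.  37.   4.  57.   0. -61.] gap 0.0599
[ -0.03  -0.04 -11.5 ] [-0.2  0.2 -0.1]
[ -9.09  15.99 -11.53] [-0.2  0.2 -0.1]
```

Call:
send_rows:
  series: [0, 0, -1, 0, 0, 0, 0.4, 0, 0, -3, 0, 0, 0, 0.4, 0, 0, -6, 0, 0, 0, 0.4, 0, 0, -9, 0, 0, 0, 0.4, 0, 0, -12, 0, 0, 0, 0.4, -1, 2, -12, 0, 0, 0, 0.4, -2.5, 4.5, -12, 0, 0, 0, 0.4, -4.5, 8, -12, 0, 0, 0, 0.4, -6.5, 11.5, -12, 0, 0, 0, 0.4, -8.5, 15, -12, 0, 0, 0, 0.4]

```text
clock: 25.07
tcp_pos: [0.5996, -0.2124, 0.154]
orientation: [0.0, -0.174, 0.985, -0.0]
wrist_force: [1.4, 0.5, -1.0]
finger_gap: 0.0599
```

Call:
send_rows:
  series: [-0.6, 1, 0, 0, 0, 0, 0.4, -0.6, 1, 0, 0, 0, 0, 0.4, -0.6, 1, 0, 0, 0, 0, 0.4]

```text
clock: 25.32
tcp_pos: [0.6023, -0.2014, 0.1539]
orientation: [0.0, -0.176, 0.984, -0.001]
wrist_force: [-0.6, -0.7, -1.7]
finger_gap: 0.0602
```

Run:
```python
from mv import *
plan(([.603,-.2026,.1257],110.2)); print(get_state()["wrist_force"])
```

```text
t 25.32 tcp [ 0.6023 -0.2014  0.1539] jaw 110.2 q [-26.  26.   4.  68.  -0. -46.] gap 0.0602
[-0.03 -0.13  2.82] [-0.1  0.   0. ]
[-0.61941896 -0.67141208 -1.68785659]
```

Call:
send_rows:
  series: [0, -0.1, 0.8, 0, 0, 0, 0.4, 0, -0.1, 1.5, 0, 0, 0, 0.4, 0, -0.1, 2.1, 0, 0, 0, 0.4, 0, -0.1, 2.4, 0, 0, 0, 0.4, 0, -0.1, 2.6, 0, 0, 0, 0.4, 0, -0.1, 2.8, 0, 0, 0, 0.4, 0, -0.1, 2.9, 0, 0, 0, 0.4, 0, -0.1, 2.9, 0, 0, 0, 0.4]

```text
clock: 25.98
tcp_pos: [0.6015, -0.2035, 0.1257]
orientation: [-0.0, -0.174, 0.985, -0.0]
wrist_force: [-6.0, -0.3, 9.3]
finger_gap: 0.06
```

Call:
send_rows:
  series: [0, 0, 0, 0, 0, 0, 0.75, 0, 0, 0, 0, 0, 0, 0.85, 0, 0, 0, 0, 0, 0, 1, 0, 0, 0, 0, 0, 0, 1, 0, 0, -1, 0, 0, 0, 1, 0, 0, -3, 0, 0, 0, 1, 0, 0, -6, 0, 0, 0, 1, 0, 0, -10, 0, 0, 0, 1, 0, 0, -13, 0, 0, 0, 1, 0, 0, -13, 0, 0, 0, 1]

```text
clock: 26.82
tcp_pos: [0.605, -0.2041, 0.2625]
orientation: [0.005, -0.175, 0.985, -0.003]
wrist_force: [0.4, -0.2, 0.8]
finger_gap: 0.0854
```

Run:
```python
from mv import *
plan(([.48,.0,.25],100),([.398,.2568,.15],86,-20))
```

```text
t 26.82 tcp [ 0.605  -0.2041  0.2625] jaw 110.1 q [-26.  24.  16.  81.   0. -46.] gap 0.0854
[ 4.72 23.47  1.01] [-0.4  0.5 10.1]
[ 3.67 50.49 10.79] [  3.8 -19.1  23.9]
```

Call:
send_rows:
  series: [4.7, 23.5, 1, 0, 0, 10, 1, 4.7, 23.5, 1, 0, 0, 10, 1, 4.7, 23.5, 1, 0, 0, 10, 1, 4.7, 23.5, 1, 0, 0, 10, 1, 4.7, 23.5, 1, 0, 0, 10, 1, 4.7, 23.5, 1, 0, 0, 10, 1, 3.7, 50.5, 10.8, 3.8, -19.1, 23.9, 1, 3.7, 50.5, 10.8, 3.8, -19.1, 23.9, 1, 3.7, 50.5, 10.8, 3.8, -19.1, 23.9, 1, 3.7, 50.5, 10.8, 3.8, -19.1, 23.9, 1]

```text
clock: 27.65
tcp_pos: [0.425, 0.1514, 0.1861]
orientation: [0.17, 0.037, 0.985, -0.003]
wrist_force: [-0.7, 0.6, -0.7]
finger_gap: 0.0853
```

Run:
```python
from mv import *
plan(([.398,.2568,.15],86,-20))
```

```text
t 27.65 tcp [0.425  0.1514 0.1861] jaw 85.8 q [ 13.  -9. -37.  43.  -5.  16.] gap 0.0853
[ 4.5  10.29  2.32] [ 0.3 -0.4 -0.3]
```

Call:
send_rows:
  series: [4.5, 10.3, 2.3, 0, 0, 0, 1, 4.5, 10.3, 2.3, 0, 0, 0, 1, 4.5, 10.3, 2.3, 0, 0, 0, 1, 4.5, 10.3, 2.3, 0, 0, 0, 1, 4.5, 10.3, 2.3, 0, 0, 0, 1]

```text
clock: 28.07
tcp_pos: [0.4003, 0.2574, 0.1509]
orientation: [0.167, 0.032, 0.985, -0.004]
wrist_force: [0.1, -0.1, 0.4]
finger_gap: 0.0859
```

Run:
```python
from look import *
plan(([.398,.2568,.08],86,-20),([.398,.2568,.0164],86,-20))
look("big_beaker_mid",[.6005,-.2,0],.09,False,tol=25)
vis.show("top",[("small_beaker_mid",[.389,.2563,0],0),("small_beaker_mid",[.5287,-.0389,0],0),("big_beaker_mid",[.6003,-.2019,0],.09),("funnel_mid",[.612,-.0442,0],.155)],"pics/t7.png",(170,90,300,220))
```

```text
t 28.07 tcp [0.4003 0.2574 0.1509] jaw 86.3 q [ 30.  -2. -36.  40. -10.  32.] gap 0.0859
[ 2.55 -0.1   6.62] [ 0.3 -0.7  0.2]
[ 4.65 -0.13 12.62] [ 0.3 -0.7  0.2]
big_beaker_mid ['top', 'side'] [ 0.6004 -0.2061  0.0922] 0.062
big_beaker_mid ['top'] [ 0.6005 -0.2063 -0.0281] 0.054
big_beaker_mid ['side'] [ 0.6014 -0.2037  0.0203] 0.067
```

View pics/t7.png

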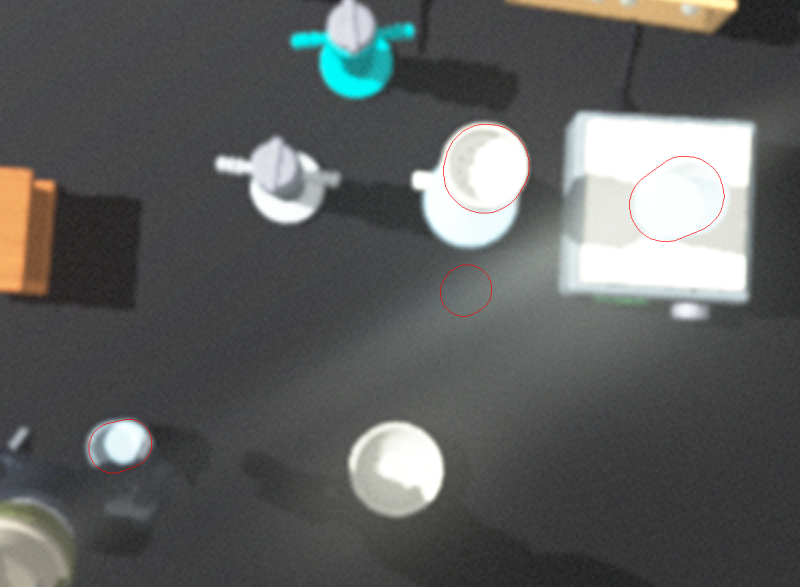

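The top crop shows the big beaker on the plate about 4 mm from its middle, the funnel and flask in place, and the clear small beaker at (120,445) untouched. Next: go down tilted onto the small beaker.

Call:
send_rows:
  series: [0.8, -0.1, 2.2, 0, 0, 0, 1, 1.6, -0.1, 4.4, 0, 0, 0, 1, 2.5, -0.1, 6.6, 0, 0, 0, 1, 3.2, -0.1, 8.7, 0, 0, 0, 1, 3.9, -0.1, 10.8, 0, 0, 0, 1, 4.4, -0.1, 12.1, 0, 0, 0, 1, 4.6, -0.1, 12.6, 0, 0, 0, 1, 4.6, -0.1, 12.6, 0, 0, 0, 0.8, 4.6, -0.1, 12.6, 0, 0, 0, 0.65, 4.6, -0.1, 12.6, 0, 0, 0, 0.5]
  newtons: 25

```text
clock: 29.15
tcp_pos: [0.401, 0.256, 0.0184]
orientation: [0.169, 0.035, 0.985, -0.003]
wrist_force: [-0.6, -0.0, -0.3]
finger_gap: 0.0516
```

Call:
send_rows:
  series: [0, 0, 0, 0, 0, 0, 0.4, 0, 0, 0, 0, 0, 0, 0.3, 0, 0, 0, 0, 0, 0, 0.2, 0, 0, 0, 0, 0, 0, 0.2, 0, 0, 0, 0, 0, 0, 0.2]
  newtons: 25

```text
clock: 29.57
tcp_pos: [0.401, 0.2562, 0.0186]
orientation: [0.169, 0.035, 0.985, -0.003]
wrist_force: [-0.9, -0.3, 7.1]
finger_gap: 0.0423
```

Run:
```python
from mv import *
p,r,s=cur(); print(s["wrist_force"],np.round(r[:,2],3), np.degrees(np.arccos(-r[2,2])))
for t in ([0,0,.03],[0,0,.06],[.07,-.15,.06],[.138,-.2952,.06],[.138,-.2952,.005]):
    d=r.T@np.array(t)*100; print(t,d.round(2))
print(p)
```

```text
[-0.94589597 -0.31211972  7.13032237] [ 0.334 -0.018 -0.943] 19.519337709076876
[0, 0, 0.03] [-1.    0.02 -2.83]
[0, 0, 0.06] [-2.    0.03 -5.66]
[0.07, -0.15, 0.06] [ -9.59 -14.44  -3.05]
[0.138, -0.2952, 0.06] [-16.96 -28.46  -0.53]
[0.138, -0.2952, 0.005] [-15.13 -28.49   4.66]
[0.40101356 0.25624577 0.01858522]
```

Call:
send_rows:
  series: [-0.5, 0, -1.4, 0, 0, 0, 0.2, -1.3, 0, -3.8, 0, 0, 0, 0.2, -2, 0, -5.7, 0, 0, 0, 0.2, -3.6, -3, -5.1, 0, 0, 0, 0.2, -5.3, -6.3, -4.5, 0, 0, 0, 0.2, -7, -9.6, -3.9, 0, 0, 0, 0.2, -8.8, -12.9, -3.3, 0, 0, 0, 0.2, -10.5, -16.2, -2.7, 0, 0, 0, 0.2, -12.2, -19.4, -2.1, 0, 0, 0, 0.2, -13.9, -22.6, -1.6, 0, 0, 0, 0.2]

```text
clock: 30.4
tcp_pos: [0.51, 0.0196, 0.0776]
orientation: [0.168, 0.035, 0.985, -0.003]
wrist_force: [1.9, 0.2, 0.5]
finger_gap: 0.0418
```

Call:
send_rows:
  series: [-1.6, -3, 0.5, 0, 0, 0, 0.2, -2.6, -5, 0.9, 0, 0, 0, 0.2, -3.1, -5.9, 1.1, 0, 0, 0, 0.2, -3.1, -5.9, 1.1, 0, 0, 0, 0.2, -3.1, -5.9, 1.1, 0, 0, 0, 0.2]

```text
clock: 30.82
tcp_pos: [0.5377, -0.0396, 0.0764]
orientation: [0.167, 0.035, 0.985, -0.003]
wrist_force: [0.2, -0.7, -0.7]
finger_gap: 0.0421
```

Run:
```python
from mv import *
p,r,s=cur(); print(p,s["wrist_force"],s["finger_gap"], np.degrees(np.arccos(-r[2,2])))
t=np.array([.401+.138,.2562-.2952,.0186])
for h in(.02,.01,.004,.0,-.001): print(h,(r.T@(t+[0,0,h]-p)*100).round(2))
import vis
vis.show("side",[("small_beaker_mid",[.528,-.038,0],p[2]-.0186)],"pics/s7.png",(260,120,150,130))
```

```text
[ 0.53765104 -0.03955383  0.07636667] [ 0.23556569 -0.6648091  -0.65186234] 0.042067950096305824 19.270256909481898
0.02 [1.12 0.04 3.61]
0.01 [1.45 0.04 4.55]
0.004 [1.65 0.03 5.12]
0.0 [1.78 0.03 5.5 ]
-0.001 [1.82 0.03 5.59]
```

View pics/s7.png

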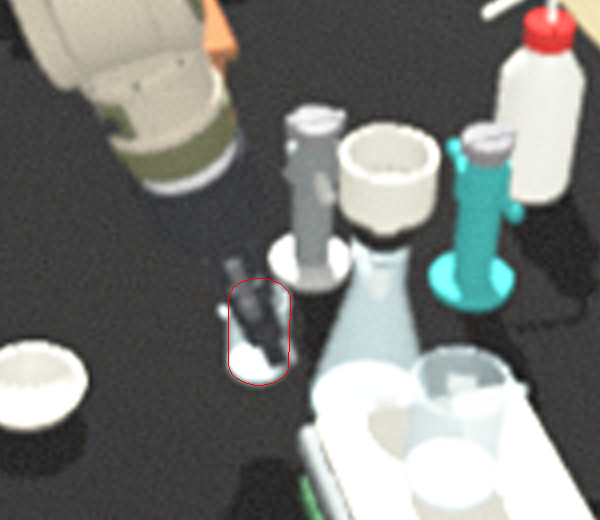

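The side crop shows the small beaker held upright at (260,330), with its outline where planned. It is clear of the flask and funnel. Next: lower gently.

Call:
send_rows:
  series: [0.5, 0, 1.5, 0, 0, 0, 0.2, 0.9, 0, 2.9, 0, 0, 0, 0.2, 1.2, 0, 3.9, 0, 0, 0, 0.2, 1.4, 0, 4.5, 0, 0, 0, 0.2, 1.6, 0, 5, 0, 0, 0, 0.2, 1.7, 0, 5.3, 0, 0, 0, 0.2, 1.8, 0, 5.5, 0, 0, 0, 0.2, 1.8, 0, 5.6, 0, 0, 0, 0.2, 1.8, 0, 5.6, 0, 0, 0, 0.2]

```text
clock: 31.62
tcp_pos: [0.54, -0.0393, 0.0187]
orientation: [0.168, 0.034, 0.985, -0.003]
wrist_force: [0.1, 0.1, -0.4]
finger_gap: 0.0419
```

Call:
send_rows:
  series: [0, 0, 0.1, 0, 0, 0, 0.2, 0, 0, 0.1, 0, 0, 0, 0.2]

```text
clock: 31.78
tcp_pos: [0.5403, -0.0394, 0.0185]
orientation: [0.169, 0.034, 0.985, -0.003]
wrist_force: [-8.8, 1.6, 16.4]
finger_gap: 0.0426
```

Call:
send_rows:
  series: [0, 0, -0.1, 0, 0, 0, 0.2, 0, 0, -0.1, 0, 0, 0, 0.6, 0, 0, -0.1, 0, 0, 0, 0.75, 0, 0, -0.1, 0, 0, 0, 1, 0, 0, -0.1, 0, 0, 0, 1, 0, 0, -0.1, 0, 0, 0, 1, -0.5, 0, -1.4, 0, 0, 0, 1, -1.7, 0, -4.7, 0, 0, 0, 1, -3, 0, -8.5, 0, 0, 0, 1, -3.8, 0, -10.5, 0, 0, 0, 1]

```text
clock: 32.62
tcp_pos: [0.5426, -0.0407, 0.1324]
orientation: [0.17, 0.034, 0.985, -0.004]
wrist_force: [1.7, -0.7, -0.1]
finger_gap: 0.0853
```

Run:
```python
from mv import *
plan(([.40,.22,.25],86,-20))
```

```text
t 32.62 tcp [ 0.5426 -0.0407  0.1324] jaw 86.0 q [-15.   3. -34.  34.   4. -10.] gap 0.0853
[ 11.21  25.07 -16.35] [ 0.2 -0.5 -0.1]
```

Call:
send_rows:
  series: [3, 0, -4, 0, 0, 0, 1, 6, 2, -8, 0, 0, 0, 1, 11, 25, -16, 0, 0, 0, 1, 11, 25, -16, 0, 0, 0, 1, 11, 25, -16, 0, 0, 0, 1, 11, 25, -16, 0, 0, 0, 1, 11, 25, -16, 0, 0, 0, 1, 11, 25, -16, 0, 0, 0, 1, 11, 25, -16, 0, 0, 0, 1, 11, 25, -16, 0, 0, 0, 1]

```text
clock: 33.45
tcp_pos: [0.4017, 0.2228, 0.2456]
orientation: [0.169, 0.032, 0.985, -0.002]
wrist_force: [-0.1, -0.3, -1.2]
finger_gap: 0.0852
```

Run:
```python
from look import *
look("flask_mid",[.612,-.043,1.49])
look("small_beaker_mid",[.5287,-.0389,0],0,False)
look("big_beaker_mid",[.6004,-.206,0],.09,False,tol=25)
look("hotplate",[.6003,-.2019,-.06],cams=("top",),tol=60)
look("valve",[.621,.12,1.5])
look("dish_mid",[.374,.0185,0],0,False)
P=[("small_beaker_mid",[.5287,-.0389,0],0),("big_beaker_mid",[.6003,-.2019,0],.09),("flask_mid",[.612,-.0442,1.49],0),("dish_mid",[.3737,.018,0],0),("hotplate",[.6003,-.2019,-.06],0)]
vis.show("top",P,"pics/t8.png",(250,100,220,165))
vis.show("side",[],"pics/s8.png",(240,100,200,150))
```

```text
flask_mid ['side'] [ 0.6174 -0.0273  1.393 ] 0.302
small_beaker_mid ['top', 'side'] [ 0.5284 -0.0396 -0.1101] 0.146
small_beaker_mid ['top'] [ 0.5272 -0.0404  0.1025] 0.174
small_beaker_mid ['side'] [ 0.5296 -0.0379  0.0791] 0.074
big_beaker_mid ['top', 'side'] [ 0.5999 -0.205   0.0699] 0.066
big_beaker_mid ['top'] [ 0.6002 -0.2053  0.0836] 0.044
big_beaker_mid ['side'] [ 0.602  -0.2014  0.1176] 0.068
hotplate ['top'] [ 0.5999 -0.2027 -0.0483] 0.227
valve ['top', 'side'] [0.6199 0.1195 1.4421] 0.114
valve ['top'] [0.62   0.1191 1.4407] 0.076
valve ['side'] [0.622  0.123  1.5158] 0.14
dish_mid ['top', 'side'] [ 0.373   0.0183 -0.1264] 0.063
dish_mid ['top'] [0.3731 0.0181 0.0661] 0.043
dish_mid ['side'] [0.3729 0.0196 0.1237] 0.075
```

View pics/t8.png

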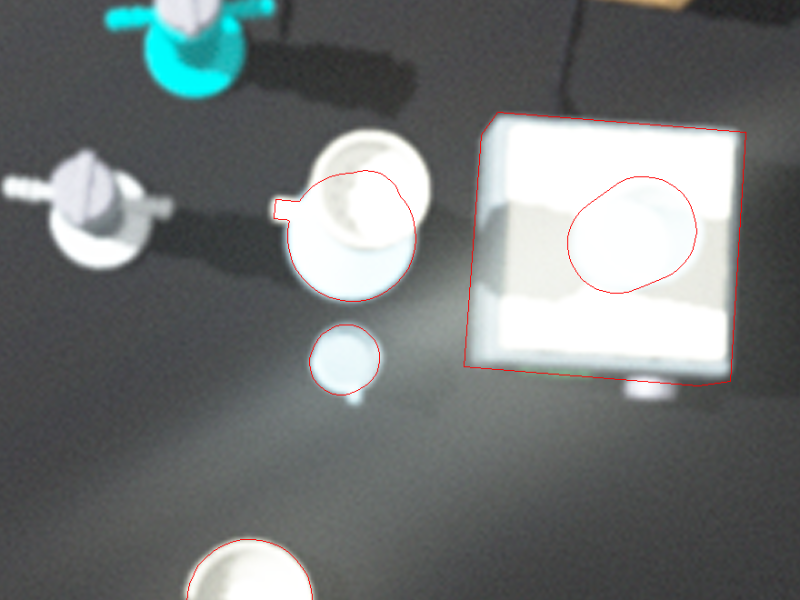

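View pics/s8.png

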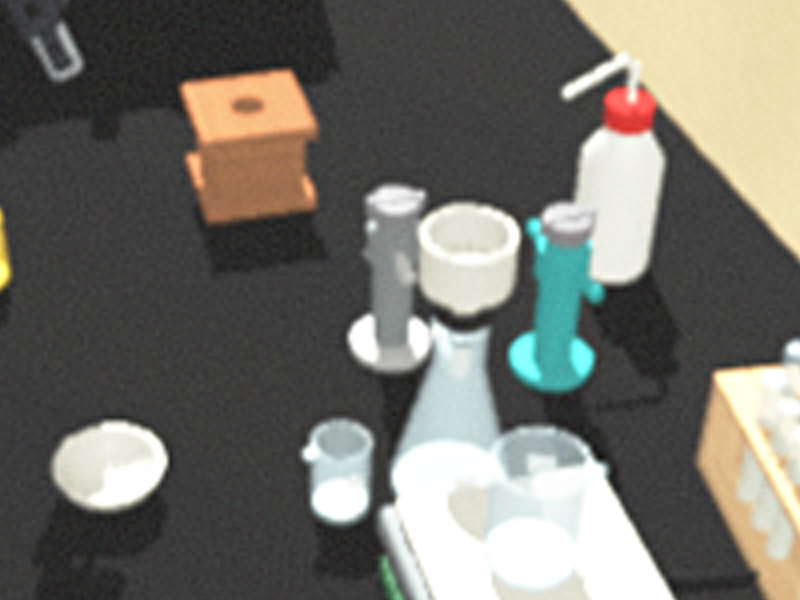

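```bash
python3 -c "
from workcell import *
print(get_state()['clock'],hand_in())"
```

```text
the job is handed in; nothing more can be done
34.65 None
```

The filtration bench is set up in the order asked, and I handed the job in at about 34.7 s of the 99 s allowed. The last pictures show everything standing upright, the dish and the look-alikes where they were, and the gripper clear of everything.

| Item | Last check |
|---|---|
| Filter flask | About 3 mm from the midpoint between hotplate and valve; side arm within about 1.5° of the valve |
| Büchner funnel | Upright in the flask neck; light contact (6.5 N) at the expected height when it seated |
| Larger beaker | On the hotplate, about 3 to 4 mm from its middle; I left it there |
| Smaller beaker | In front of the flask, gap about 19 to 21 mm |

- **Flask placed twice:** it slid about 7 mm in the grip the first time, so I regripped it and corrected it before fetching the funnel.
- **Smaller beaker contact:** the wrist read up to 16 N for a moment as it touched the bench, then I backed off and released it.
- **Camera disagreement:** the two cameras differ by about 3 mm in y, so these figures are only good to a few millimetres.
- **Flask not refitted at the end:** with the funnel in place the network missed the flask from above, and the partly hidden side-view fit was poor. The flask figure was measured before the funnel went in; its earlier outline still matched the last top picture.

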